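Load the power board into the high-voltage test box and bolt its guard window shut

TASK

The test box's guard window stands ajar: slide it right open and set the power board (the one with the finned heat sink) down flat inside the locating pins of the test nest, its terminal block towards the probe bank. Then slide the window shut against its sprung buffers, feel for the lock hole with the bolt and push the bolt fully down into it, so that the guard stays locked when let go. Leave the other things on the turntable and beside it where they are.

Things in the scene. Friction and masses are not known exactly. Their poses are not given: they have to be found in the camera images.
- test_box: Fixed grey test box, 240 x 420 x 97 mm (own x, y, z), origin at the middle of its underside on the bench, x to its rear, yaw up to 0.2 rad. +y half: open well, 170 x 200 mm, floor plate 40 mm up, with the nest. -y half: electronics, 70 mm high. Aluminium channels along y on the front and rear edges (x = +-85 to +-120 mm), lips 97 mm high. End wall at +y 94 mm high.
- window (a joint): Guard window: flat clear pane in an aluminium frame 224 x 195 x 10 mm, top 92 mm above the bench. Travel in m: 0 = end stop over the well, 0.195 = fully open, slid to the box's -y. Starts ajar, 0.04 to 0.085. Friction about 1.5 N. The last 28 mm of closing press in two sprung rubber buffers (1.3 growing to 8 N), which push it back open whenever it is let go unlocked.
- bolt (a joint): Lift of the lock bolt, m: 0 = pushed fully down into the lock hole, 0.008 = tip on top of the channel, 0.012 = fully up; starts at 0.0095 to 0.0115. It stays where it is left (3 N friction). The strike plate with the hole (1 mm play each way) is adjustable, so the hole's place is not known: the bolt enters only at some travel of the window between 0.020 and 0.002, elsewhere it meets the plate.
- knob (a point): Centre of the lock bolt's black round knob, 26 mm diameter, 22 mm high, upright; in the box's frame at x = -0.095, y = 0.120 minus window travel, z = 0.123 plus bolt lift. Below it a slim steel housing, at most 23 mm across, stands 18 mm high on the window's front stile. The knob is also the window's handle: pinch it from above to slide the window and to push the bolt down. Axes as the box's.
- nest (a point): Where power_board_mid belongs when the board is seated: mid-nest, 58 mm above the bench (board underside on the nest plate, 40 mm above the bench). Eight white locating pins, 8 mm diameter, 12 mm high, tapered tops, stand round the board's outline with 2 mm play on each side. Axes as the box's; the seated board's axes agree with them.
- nest_terminals (a point): Where power_board_terminals belongs when seated: on the rear (+x) side of the nest, next to the white probe bank with its small gold probes (16 mm high, from x = 64 mm in the box's frame).
- power_board_mid (a point): Middle of the power board, 18 mm above its underside: green board 96 x 72 x 3.2 mm (own x, y, z) with a finned aluminium heat sink, 52 mm (x) by 32 mm (y), top 33 mm above the underside, in the middle: grasp it across its 32 mm; beside it only 2 mm high parts. Terminal block at the +x end, two capacitors at -x. 0.11 to 0.22 kg. On the 18 mm high turntable, x within 0.6 rad of straight ahead.
- power_board_terminals (a point): Middle of the power board's grey terminal block (50 x 12 x 13 mm): x = +40 mm, 10 mm above the board's underside in the board's frame.
- logic_board_mid (a point): Bystander on the turntable (round, 336 mm diameter, black rim): middle of a smaller green board, 80 x 60 mm, with a black slot connector and three low capacitors, no heat sink. Either board may lie in either place.
- tweezers: Bystander: steel tweezers, 120 mm long, lying on the turntable; origin at the middle of the underside.
- solder_spool: Bystander: upright spool, 56 mm diameter, 46 mm high; origin under its centre.
There are look-alikes about, which are no part of the job. Leave any blue look-alike of the part that bears power_board_mid alone.

How it is judged:
By the outcome, as a careful person would: the job done as asked, in the order asked, and still so for the second after the job is handed in, with the robot touching nothing.
It also fails if it takes over 67 s, if anything falls off the work surface, if the arm or the gripper's body presses on something with over 40 N, if the wrist force passes 120 N, or if a joint passes its speed limit or range.

ROBOT

A 6-joint arm with a two-finger parallel gripper is mounted at the origin on the work surface. World frame = base frame: x ahead of the robot, y to its left, z up, the work surface at z = 0. Lengths are in mm, angles in rad, forces in N, time in s.
With the tool pointing down it reaches from about 275 to 875 mm from the base axis. Payload 12.5 kg.
Tool frame: the origin (TCP) lies between the finger pads; the fingertips stand 17 mm ahead of it and the grasp point (between the pads) lies 2 mm behind it; x points along the fingers, y is the direction in which the jaws open and shut, and the axes are right-handed (so a half turn about x gives the same grasp; the last joint's range is limited). The gripper opens to 85 mm and grips with 20 to 120 N. Pads are 22 mm wide; open, the fingers measure 114 mm over their backs; the gripper's body (76 mm by 85 mm) begins 54 mm behind the grasp point. The pads swing forward as they close: fully open they stand 13 mm farther back than shut.
Start: joints at [-1.347, 0.351, 1.652, -0, 1.139, -0.085], TCP at [167.173, -523.964, 248.29] pointing down, gripper open.
Joint ranges: [-2.75, 2.75], [-0.79, 2.1], [0.01, 2.65], [-1.57, 4.71], [0.07, 3.14], [-2.87, 2.87]. Speed limits (rad/s): [2.22, 2.22, 2.79, 3.14, 3.14, 3.14].

INTERFACE

Orientations are given as a unit quaternion [x, y, z, w].
In Python, from workcell import arm gives the robot as it stands.
- The arm moves only by the tool send_rows, never from a script. Its argument "rows" is one flat list of numbers, 7 for each row, row after row: the turn, a rotation vector about the tool's x, y, z in rad, then the shift along the tool's x, y, z in cm, then the closure, from 0 (fully open) to 1 (shut). A call has 1 to 8 rows; each row is the pose to reach, as a shift and turn from the pose measured when the call began, along the tool's axes at that moment; what a row does not reach only later rows make up. A row lasts 1/10 s, in which the tool goes at most 50 mm and 8.59 degrees, less where a joint would pass 70% of its speed; a pose out of reach is approached as far as the arm can. A call with a gripper value outside its range is refused whole. The fingers move at their own pace and stop on an object; "squeeze" is the grip in N (left out, the last holds). Time passes only in rows, so rows that repeat a pose let the fingers close. It gives the time, the measured TCP pose, the force and the opening at its end, in the units of the state.
- arm.read_state(): the state, without advancing time (a new reading comes with each control period).
- arm.camera(name): name is "side" or "top"; returns a dict with "pixels" (384x512x3 uint8, red, green, blue), "vertical_fov" (degrees; the focal length in pixels is half the picture's height over the tangent of half this angle, whatever the lens; pixels are square), "cx", "cy" (the principal point, pixels), "R" (3x3) and "t" (3): a world point X has camera coordinates R X + t. Camera axes: x right, y down, z forward; pixel columns grow to the right and rows downward; lengths in mm; the calibration is good to about 2 mm. A picture is of the moment at which its call begins. There is no depth.
- arm.close_job(): hands the job in, once; it reports no verdict.
The state is a dict: "t": time; "joints": joint angles; "qvel": joint speeds; "tau": joint torques, N m; "eef_pos": TCP position; "tool_rot": TCP orientation; "wrist_force": force on the tool from outside, world axes, zero at the start; "ft_torque": the same for the moment, N m; "width": opening from 0.0 (shut) to 1.0 (fully open).
Only numpy, scipy, OpenCV 4.12 (cv2) and the standard library are available. Lean on these libraries where they do the work, as an engineer would, in place of code of your own. Each camera call takes 0.05 s, during which the arm holds its last target. There are 200 camera calls.

## Working session

There is one attempt and no reset: what is moved stays moved. The work goes in short steps, Python scripts to look and compute and a tool call to move; the robot and the scene stay as the last step left them, time stands still between calls to the robot, and variables do not carry over. Pictures are saved under pics/ and viewed, about 8 in all and at most 12, crops included, and the job is handed in when it is done.

Besides the shell and the picture viewer there is one more tool, called in YAML: its name, and indented under it one key for each argument. send_rows: Moves the arm, as the interface text tells. Its arguments: {"type":"object","properties":{"rows":{"type":"array"},"squeeze":{"type":"number"}},"required":["rows"]}

```bash
ls; mkdir -p pics
cat > h.py <<'E'
import numpy as np, cv2, json
from scipy.spatial.transform import Rotation as Ro
from workcell import arm
def snap(name,f):
    c=arm.camera(name); cv2.imwrite(f'pics/{f}.png',cv2.cvtColor(c['pixels'],cv2.COLOR_RGB2BGR))
    d={k:(np.array(c[k]).tolist()) for k in c if k!='pixels'}; json.dump(d,open(f'pics/{f}.json','w')); return c
def load(f):
    c=json.load(open(f'pics/{f}.json')); c['pixels']=cv2.cvtColor(cv2.imread(f'pics/{f}.png'),cv2.COLOR_BGR2RGB); return c
def K(c):
    f=192/np.tan(np.radians(c['vertical_fov'])/2); return f
def ray(c,uv):
    R=np.array(c['R']);t=np.array(c['t']); f=K(c)
    d=R.T@np.array([(uv[0]-c['cx'])/f,(uv[1]-c['cy'])/f,1]); return -R.T@t,d
def onz(c,uv,z):
    o,d=ray(c,uv); return o+d*(z-o[2])/d[2]
def proj(c,X):
    p=np.array(c['R'])@np.array(X,float)+np.array(c['t']); return np.array([c['cx'],c['cy']])+K(c)*p[:2]/p[2]
def tocam(X):  # shift in tool axes cm to reach world X(mm)
    s=arm.read_state(); R=Ro.from_quat(s['tool_rot']); return R.inv().apply(np.array(X)-s['eef_pos'])/10
E
python3 - <<'E'
from h import *
s=arm.read_state(); print({k:np.round(v,3).tolist() for k,v in s.items()})
print(Ro.from_quat(s['tool_rot']).as_matrix().round(3))
a=snap('top','top0');b=snap('side','side0')
for c in(a,b): print({k:np.round(c[k],3).tolist() for k in c if k!='pixels'})
E
```

```text
pics
{'t': 0.0, 'joints': [-1.347, 0.351, 1.652, -0.0, 1.139, -0.085], 'qvel': [-0.001, -0.001, 0.002, 0.001, -0.001, 0.0], 'tau': [-0.0, -50.611, -29.14, -0.0, 0.005, -0.0], 'eef_pos': [167.123, -523.682, 247.759], 'tool_rot': [-0.699, -0.109, 0.699, -0.108], 'wrist_force': [0.329, 1.134, 0.363], 'ft_torque': [0.01, 0.002, -0.009], 'width': 0.999}
[[-0.     0.304 -0.953]
 [ 0.001 -0.953 -0.304]
 [-1.    -0.001 -0.   ]]
{'vertical_fov': 57.355, 'cx': 259.966, 'cy': 189.478, 'R': [[0.002, -1.0, 0.009], [-0.993, -0.003, -0.116], [0.116, -0.009, -0.993]], 't': [139.903, 478.614, 864.146]}
{'vertical_fov': 43.822, 'cx': 252.984, 'cy': 197.036, 'R': [[-0.879, -0.477, -0.002], [-0.361, 0.667, -0.652], [0.313, -0.572, -0.758]], 't': [475.355, 129.401, 1044.752]}
```

View pics/top0.png

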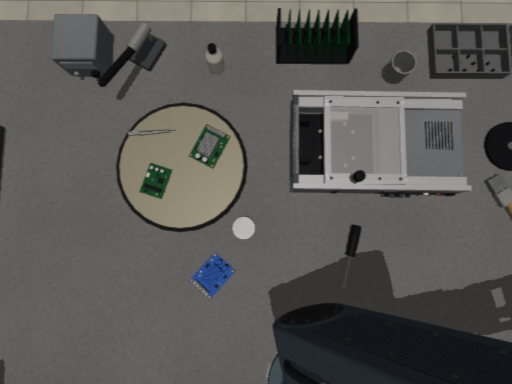

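View pics/side0.png

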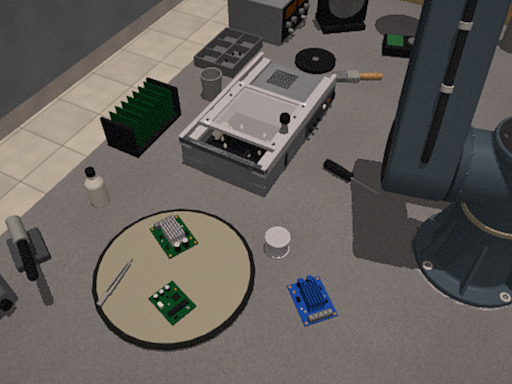

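The top view shows a green board with a finned sink at (210,145), a smaller green board at (156,181) and a blue look-alike at (213,275). The box's left (well) side starts at column 293 and the knob is at (359,176). The candidates are (210,145), (156,181) and (213,275). Only the first is green with a heat sink, and I'll confirm it enlarged.

Run:
```python
from h import *
a=load('top0');b=load('side0')
i=cv2.cvtColor(a['pixels'],cv2.COLOR_RGB2BGR);j=cv2.cvtColor(b['pixels'],cv2.COLOR_RGB2BGR)
r=lambda im,x,y,w,h,W,H:cv2.resize(im[y:y+h,x:x+w],(W,H),interpolation=cv2.INTER_CUBIC)
o=np.zeros((600,800,3),np.uint8)
o[:240,:320]=r(i,180,115,60,45,320,240); o[:240,320:640]=r(j,140,200,80,60,320,240)
o[240:,:]=r(i,280,80,200,120,800,480)[:360] if 0 else r(i,285,85,190,115,595,360).__class__(np.pad(r(i,285,85,190,115,595,360),((0,0),(0,205),(0,0))).shape,np.uint8,np.pad(r(i,285,85,190,115,595,360),((0,0),(0,205),(0,0))).copy())
cv2.imwrite('pics/crop0.png',o)
h=cv2.cvtColor(a['pixels'],cv2.COLOR_RGB2HSV)
m=cv2.inRange(h,(45,70,25),(90,255,255)); m=cv2.morphologyEx(m,cv2.MORPH_CLOSE,np.ones((7,7)))
for c in cv2.findContours(m,0,1)[0]:
    if cv2.contourArea(c)>250:
        rc=cv2.minAreaRect(c); bx=cv2.boxPoints(rc); W=np.array([onz(a,p,21) for p in bx])
        print('green',rc,W.mean(0).round(1),[np.linalg.norm(W[k]-W[k-1]).round(1) for k in range(4)],[np.degrees(np.arctan2(*(W[k]-W[k-1])[[1,0]])).round(1) for k in range(4)], W[:,:2].round(0).tolist())
g=cv2.cvtColor(a['pixels'],cv2.COLOR_RGB2GRAY)
k=cv2.inRange(g[165:188,345:372],0,45); n,l,st,ce=cv2.connectedComponentsWithStats(k); 
for q in range(1,n):
    if st[q,4]>20: print('knob',st[q],ce[q]+[345,165],onz(a,ce[q]+[345,165],140))
```

```text
green ((155.4780731201172, 180.31021118164062), (22.64047622680664, 31.184053421020508), 19.98310661315918) [502.  408.3  21. ] [np.float64(58.2), np.float64(79.7), np.float64(58.8), np.float64(79.5)] [np.float64(70.3), np.float64(-17.7), np.float64(-109.9), np.float64(161.9)] [[474.0, 448.0], [550.0, 424.0], [530.0, 368.0], [454.0, 393.0]]
green ((209.23165893554688, 145.8555145263672), (26.82050323486328, 35.96385955810547), 28.300758361816406) [592.7 272.6  21. ] [np.float64(69.8), np.float64(94.4), np.float64(70.6), np.float64(94.0)] [np.float64(61.7), np.float64(-26.6), np.float64(-118.6), np.float64(152.9)] [[567.0, 325.0], [652.0, 282.0], [618.0, 220.0], [534.0, 263.0]]
green ((323.5, 27.5), (51.0, 31.0), 0.0) [921.2 -30.2  21. ] [np.float64(137.6), np.float64(89.3), np.float64(139.1), np.float64(89.4)] [np.float64(90.4), np.float64(-0.6), np.float64(-89.6), np.float64(178.4)] [[876.0, 39.0], [965.0, 38.0], [966.0, -101.0], [877.0, -98.0]]
knob [  7   6  13  11 107] [358.1588785  175.86915888] [496.32662963 -77.03803511 140.        ]
```

View pics/crop0.png

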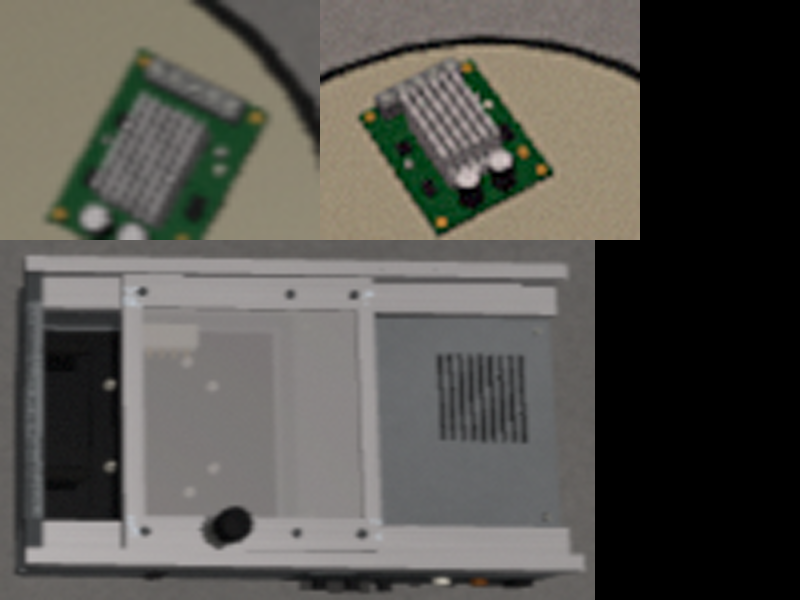

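Confirmed: the board at (210,145) is green with a finned sink. Its grey terminal block faces up-image (+x) and its capacitors are at -x. The pins, the cream probe bank and the channel lips are visible in the box crop. Next is the box pose from the channel lips (z=97).

Run:
```python
from h import *
a=load('top0'); g=cv2.cvtColor(a['pixels'],cv2.COLOR_RGB2GRAY).astype(float)
def sub(p):  # subpixel of peak
    k=int(np.argmax(p)); 
    if 0<k<len(p)-1:
        d=p[k-1]-2*p[k]+p[k+1]; return k+0.5*(p[k-1]-p[k+1])/d if d else k
    return k
rear=[];front=[]
for u in range(300,460,4):
    d=np.diff(g[84:97,u]); rear.append((u,84.5+sub(d)))
    d=np.diff(g[180:197,u]); front.append((u,180.5+sub(-d)))
def fit(P):
    W=np.array([onz(a,p,97)[:2] for p in P]); 
    for _ in range(3):
        k=np.polyfit(W[:,1],W[:,0],1); r=W[:,0]-np.polyval(k,W[:,1]); W=W[abs(r)<max(1.0,1.5*r.std())]
    return k,r.std(),len(W)
for n,P in(('rear',rear),('front',front)):
    k,s,m=fit(P); print(n,k,'yaw',-np.arctan(k[0]),s,m)
for v in (91,92,93,94,187,188,189):
    d=np.diff(g[v,286:300]); e=np.diff(g[v,455:480]); l=286.5+sub(d); r=455.5+sub(-e)
    print(v,l,r,onz(a,(l,v),97)[:2].round(1),onz(a,(r,v),97)[:2].round(1))
```

```text
rear [1.02350986e-02 7.13539457e+02] yaw -0.010234741234451181 0.3031713606433462 39
front [1.02736543e-02 4.73388386e+02] yaw -0.010273292913674681 0.34337978888345994 40
91 292.8139534883721 463.75 [710.3  62.6] [ 712.6 -353.4]
92 292.8333333333333 465.5 [707.8  62.6] [ 710.1 -357.5]
93 292.88461538461536 465.55555555555554 [705.3  62.5] [ 707.6 -357.4]
94 293.14285714285717 465.76190476190476 [702.8  61.9] [ 705.1 -357.8]
187 292.6753246753247 471.0833333333333 [476.2  65. ] [ 477.5 -355.2]
188 292.8 471.12 [473.8  64.8] [ 475.1 -355.2]
189 296.75 471.36 [471.5  55.5] [ 472.7 -355.6]
```

The box centre is at about (592.0,-146.4) with yaw -0.0103, and the lip spacing (240) and length (420) match the given sizes. The board is at (592.7,272.6) with yaw about -0.47. Next is the move above the knob.

```bash
cat >> h.py <<'E'
C=np.array([592.0,-146.4]); YAW=-0.0103
def box(x,y): c,s=np.cos(YAW),np.sin(YAW); return C+[c*x-s*y,s*x+c*y]
def inbox(X): c,s=np.cos(YAW),np.sin(YAW); d=np.array(X)[:2]-C; return np.array([c*d[0]+s*d[1],-s*d[0]+c*d[1]])
def goto(X,yawy):  # tool y at world angle yawy; returns rotvec tool, shift cm
    s=arm.read_state(); R=Ro.from_quat(s['tool_rot']); x=[0,0,-1]; y=[np.cos(yawy),np.sin(yawy),0]; z=np.cross(x,y)
    T=Ro.from_matrix(np.column_stack([x,y,z])); print('pos',np.round(s['eef_pos'],1),'w',round(s['width'],3),'F',np.round(s['wrist_force'],1),'t',s['t'],'j',np.round(s['joints'],2))
    print('turn',(R.inv()*T).as_rotvec().round(4),'shift',R.inv().apply(np.array(X)-s['eef_pos']).round(2)/10)
E
python3 - <<'E'
from h import *
a=load('top0'); k=onz(a,(358.16,175.87),143); b=inbox(k); print(k,b,'travel',120-b[1])
goto([*box(-95,b[1]),205],np.pi/2+YAW)
E
```

```text
[495.85348368 -76.16402198 143.        ] [-96.86483405  69.24196078] travel 50.75803921808304
pos [ 167.1 -523.7  247.8] w 0.998 F [0.2 0.3 0.5] t 0.1 j [-1.35  0.35  1.65  0.    1.14 -0.08]
turn [-2.8225e+00 -1.4000e-03  1.0000e-04] shift [  4.318 -32.586 -45.098]
```

send_rows:
  rows: [-1,0,0,0,-16,-22,0.45,-1.2,0,0,1,-24,-33,0.45,-2.82,0,0,4.3,-32.6,-45.1,0.45,-2.82,0,0,4.3,-32.6,-45.1,0.45,-2.82,0,0,4.3,-32.6,-45.1,0.45,-2.82,0,0,4.3,-32.6,-45.1,0.45,-2.82,0,0,4.3,-32.6,-45.1,0.45,-2.82,0,0,4.3,-32.6,-45.1,0.45]
  squeeze: 60

```text
t: 0.9
eef_pos: [404.6, -201.2, 219.4]
tool_rot: [0.514, 0.486, -0.514, 0.486]
wrist_force: [-0.6, -1.1, -0.0]
width: 0.549
```

Run:
```python
from h import *
goto([*box(-96,69),205],np.pi/2+YAW)
```

```text
pos [ 404.6 -201.2  219.4] w 0.549 F [-0.6 -1.1 -0. ] t 0.9 j [-0.56  0.21  1.93  0.    1.01 -0.51]
turn [-1.6165e+00 -3.0000e-04 -6.0000e-04] shift [  1.451   8.502 -12.969]
```

send_rows:
  rows: [-1.62,0,0,1.5,8.5,-13,0.45,-1.62,0,0,1.5,8.5,-13,0.45,-1.62,0,0,1.5,8.5,-13,0.45,-1.62,0,0,1.5,8.5,-13,0.45,-1.62,0,0,1.5,8.5,-13,0.45,-1.62,0,0,1.5,8.5,-13,0.45,-1.62,0,0,1.5,8.5,-13,0.45,-1.62,0,0,1.5,8.5,-13,0.45]

```text
t: 1.7
eef_pos: [496.6, -76.0, 204.2]
tool_rot: [0.15, 0.691, -0.149, 0.691]
wrist_force: [0.7, -0.5, -1.3]
width: 0.55
```

Run:
```python
from h import *
goto([*box(-96,69),135],np.pi/2+YAW)
```

```text
pos [496.6 -76.  204.2] w 0.55 F [ 0.7 -0.5 -1.3] t 1.7 j [-0.24  0.32  1.82  0.    1.   -1.39]
turn [-0.4162 -0.0006 -0.0006] shift [ 6.922 -0.032  0.034]
```

send_rows:
  rows: [-0.416,0,0,0,0,0,0.45,-0.416,0,0,0,0,0,0.45,-0.416,0,0,2,0,0,0.45,-0.416,0,0,5,0,0,0.45,-0.416,0,0,7.1,0,0,0.45,-0.416,0,0,7.1,0,0,0.8,-0.416,0,0,7.1,0,0,0.8,-0.416,0,0,7.1,0,0,0.8]

```text
t: 2.5
eef_pos: [496.0, -75.9, 133.7]
tool_rot: [0.004, 0.708, -0.003, 0.706]
wrist_force: [-5.4, 0.8, -4.4]
width: 0.279
```

Run:
```python
from h import *
goto([*box(-96,69),133],np.pi/2+YAW)
```

```text
pos [496.  -75.9 133.7] w 0.279 F [-5.4  0.8 -4.4] t 2.5 j [-0.24  0.42  1.87  0.    0.85 -1.81]
turn [-0.0001 -0.0019 -0.0009] shift [ 0.069 -0.055  0.076]
```

send_rows:
  rows: [0,0,0,0,0,0,0.8,0,0,0,0,-1,0,0.8,0,0,0,0,-3,0,0.8,0,0,0,0,-5,0,0.8,0,0,0,0,-7.5,0,0.8,0,0,0,0,-10,0,0.8,0,0,0,0,-12,0,0.8,0,0,0,0,-13.2,0,0.8]

```text
t: 3.3
eef_pos: [494.4, -209.6, 134.2]
tool_rot: [0.004, 0.708, -0.004, 0.707]
wrist_force: [-5.7, 2.4, 2.3]
width: 0.28
```

Run:
```python
from h import *
goto([*box(-95,-75),133],np.pi/2+YAW)
```

```text
pos [ 494.4 -209.6  134.2] w 0.28 F [-5.7  2.4  2.3] t 3.3 j [-0.49  0.48  1.78 -0.    0.88 -2.05]
turn [-0.0011 -0.0016 -0.0007] shift [ 0.123 -1.082  0.199]
```

send_rows:
  rows: [0,0,0,0,-0.3,0,0.8,0,0,0,0,-0.6,0,0.8,0,0,0,0,-0.9,0,0.8,0,0,0,0,-1.1,0,0.8,0,0,0,0,-1.2,0,0.8,0,0,0,0,-1.2,0,0.8]

```text
t: 3.9
eef_pos: [494.2, -220.0, 134.3]
tool_rot: [0.005, 0.708, -0.003, 0.706]
wrist_force: [-5.0, 9.9, 1.7]
width: 0.281
```

send_rows:
  rows: [0,0,0,0,0.05,0,0.45,0,0,0,0,0.05,0,0.45,0,0,0,0,0.05,0,0.45,0,0,0,-4,0,0,0.3,0,0,0,-9,0,0,0.1,0,0,0,-11,5,0,0.1,0,0,0,-11,10,2,0.1,0,0,0,-11,15,4,0.1]

```text
t: 4.7
eef_pos: [532.6, -79.9, 246.1]
tool_rot: [0.005, 0.707, -0.004, 0.707]
wrist_force: [0.8, -0.0, -0.5]
width: 0.9
```

Run:
```python
from h import *
goto([592.7,272.6,150],np.pi/2-0.468)
```

```text
pos [532.6 -79.9 246.1] w 0.9 F [ 0.8 -0.  -0.5] t 4.7 j [-0.24  0.33  1.68  0.    1.12 -1.8 ]
turn [ 0.4556  0.0005 -0.0023] shift [ 9.688 35.299  5.557]
```

send_rows:
  rows: [0.15,0,0,0,5,1,0.35,0.456,0,0,4,10,2,0.35,0.456,0,0,6,35.3,5.6,0.35,0.456,0,0,6,35.3,5.6,0.35,0.456,0,0,9.7,35.3,5.6,0.35,0.456,0,0,9.7,35.3,5.6,0.35,0.456,0,0,9.7,35.3,5.6,0.35,0.456,0,0,9.7,35.3,5.6,0.35]

```text
t: 5.5
eef_pos: [593.2, 275.4, 149.0]
tool_rot: [0.165, 0.688, -0.163, 0.688]
wrist_force: [-0.1, -1.1, 0.5]
width: 0.651
```

Run:
```python
from h import *
goto([592.7,272.6,45],np.pi/2-0.468)
a=snap('top','top1');s=snap('side','side1')
i=cv2.cvtColor(a['pixels'],cv2.COLOR_RGB2BGR);j=cv2.cvtColor(s['pixels'],cv2.COLOR_RGB2BGR)
o=np.hstack([cv2.resize(i[85:200,285:400],(460,460),interpolation=2),cv2.resize(j[195:265,130:210],(340,298),interpolation=2).repeat(1,0) if 0 else cv2.resize(j[175:275,130:204],(340,460),interpolation=2)])
cv2.imwrite('pics/crop1.png',o)
```

```text
pos [593.2 275.4 149. ] w 0.651 F [-0.1 -1.1  0.5] t 5.5 j [ 0.36  0.64  1.45  0.    1.05 -0.74]
turn [ 0.0008  0.0003 -0.0028] shift [10.4   -0.299  0.08 ]
```

View pics/crop1.png

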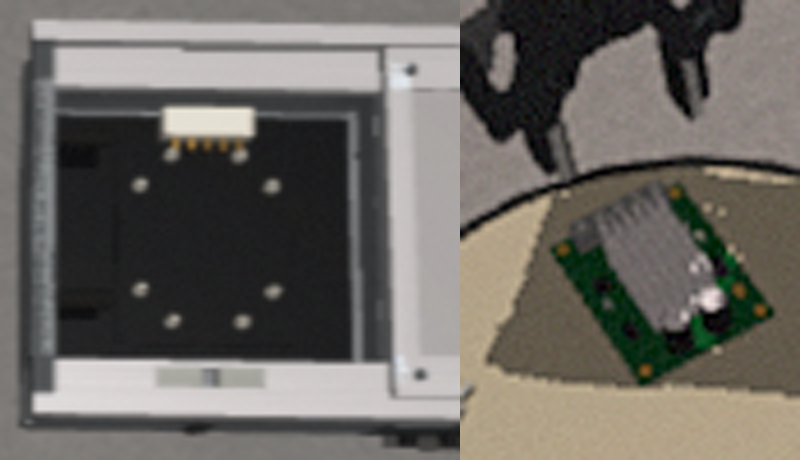

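The window is fully open, all eight pins are visible (crop, rows 154 to 321) and the board is undisturbed under the gripper. Now descending to grasp.

send_rows:
  rows: [0,0,0,2,-0.3,0.1,0.35,0,0,0,6,-0.3,0.1,0.35,0,0,0,9,-0.3,0.1,0.35,0,0,0,10.6,-0.3,0.1,0.35,0,0,0,10.7,-0.3,0.1,0.35,0,0,0,10.7,-0.3,0.1,0.8,0,0,0,10.7,-0.3,0.1,0.8,0,0,0,10.7,-0.3,0.1,0.8]
  squeeze: 40

```text
t: 6.4
eef_pos: [593.2, 273.8, 43.0]
tool_rot: [0.164, 0.687, -0.161, 0.689]
wrist_force: [0.2, -0.4, 5.8]
width: 0.365
```

Run:
```python
from h import *
goto([592.7,272.6,42],np.pi/2-0.468)
a=load('top1'); g=cv2.cvtColor(a['pixels'],cv2.COLOR_RGB2GRAY)
x0,y0=312,117; sub=g[y0:170,x0:362].astype(float); m=(sub>95).astype(np.uint8)
n,l,st,ce=cv2.connectedComponentsWithStats(m)
P=[]
for c in [(172,154),(240,155),(141,185),(272,187),(141,290),(273,292),(173,321),(242,321)]:
    u,v=int(285+c[0]/4),int(85+c[1]/4); w=g[v-2:v+4,u-2:u+4].astype(float); w=np.clip(w-60,0,None)
    if v<126: w=np.clip(g[v-1:v+4,u-2:u+4].astype(float)-90,0,None); yy,xx=np.mgrid[v-1:v+4,u-2:u+4]
    else: yy,xx=np.mgrid[v-2:v+4,u-2:u+4]
    p=((w*xx).sum()/w.sum(),(w*yy).sum()/w.sum()); b=inbox(onz(a,p,50)); P.append(b); print(np.round(p,1),b.round(1))
P=np.array(P); print('mean',P.mean(0),'sides mid y',P[[2,3,4,5]].mean(0),'ends',P[[0,1,6,7]].mean(0))
```

```text
pos [593.2 273.8  43. ] w 0.365 F [ 0.2 -0.4  5.8] t 6.4 j [ 0.36  0.78  1.49  0.    0.86 -0.75]
turn [ 0.0034  0.0012 -0.0042] shift [ 0.095 -0.129  0.01 ]
[327.5 122.9] [ 52.8 117.3]
[344.6 123.2] [52.6 73.9]
[319.6 130.7] [ 32.2 137.6]
[352.6 131.1] [32.4 54. ]
[319.7 156.8] [-34.9 137.9]
[352.9 157.4] [-35.3  54.6]
[327.8 164.7] [-54.9 117.8]
[345.2 164.9] [-54.8  74.1]
mean [-1.22221571 95.88779485] sides mid y [-1.37074747 96.01384699] ends [-1.07368394 95.76174271]
```

The pin spacings (107.5 x 83.6 against 108 x 84) check out, and the nest centre is at box (-1.2, 95.9). Lifting now.

send_rows:
  rows: [0,0,0,-1,0,0,0.8,0,0,0,-4,0,0,0.8,0,0,0,-8,0,0,0.8,0,0,0,-10.7,0,0,0.8,0,0,0,-10.7,0,0,0.8]

```text
t: 6.9
eef_pos: [594.7, 274.2, 155.4]
tool_rot: [0.166, 0.685, -0.16, 0.691]
wrist_force: [0.4, 0.1, -1.8]
width: 0.369
```

Run:
```python
from h import *
print(box(-1.2,95.9))
goto([*box(-1.2,95.9),150],np.pi/2+YAW)
```

```text
[591.78781619 -50.49272719]
pos [594.7 274.2 155.4] w 0.369 F [ 0.4  0.1 -1.8] t 6.9 j [ 0.36  0.63  1.45  0.    1.05 -0.75]
turn [-0.4543  0.0087 -0.0083] shift [  0.338 -29.162  14.286]
```

send_rows:
  rows: [-0.06,0,0,0,-2,1,0.8,-0.15,0.003,-0.003,0,-6,3,0.8,-0.25,0.005,-0.005,0,-11,5.4,0.8,-0.35,0.008,-0.008,0,-16,8,0.8,-0.454,0.009,-0.008,0,-21,10.3,0.8,-0.454,0.009,-0.008,0.2,-26,12.7,0.8,-0.454,0.009,-0.008,0.3,-28.5,14,0.8,-0.454,0.009,-0.008,0.3,-29.2,14.3,0.8]

```text
t: 7.7
eef_pos: [591.0, -55.4, 149.8]
tool_rot: [0.005, 0.708, -0.005, 0.707]
wrist_force: [0.0, 0.9, -2.9]
width: 0.368
```

Run:
```python
from h import *
goto([*box(-1.2,95.9),95],np.pi/2+YAW)
```

```text
pos [591.  -55.4 149.8] w 0.368 F [ 0.   0.9 -2.9] t 7.7 j [-0.17  0.54  1.62 -0.    0.98 -1.73]
turn [-0.0043 -0.0013  0.0002] shift [5.477 0.495 0.079]
```

send_rows:
  rows: [-0.004,0,0,0,0.5,0.1,0.8,-0.004,0,0,1.5,0.5,0.1,0.8,-0.004,0,0,3,0.5,0.1,0.8,-0.004,0,0,4.5,0.5,0.1,0.8,-0.004,0,0,5.5,0.5,0.1,0.8,-0.004,0,0,5.5,0.5,0.1,0.8,-0.004,0,0,5.5,0.5,0.1,0.8]

```text
t: 8.4
eef_pos: [592.1, -50.2, 94.6]
tool_rot: [0.004, 0.708, -0.004, 0.707]
wrist_force: [-0.3, 0.2, -1.8]
width: 0.366
```

Run:
```python
from h import *
goto([*box(-1.2,95.9),80],np.pi/2+YAW)
a=snap('top','top2');s=snap('side','side2')
i=cv2.cvtColor(a['pixels'],cv2.COLOR_RGB2BGR);j=cv2.cvtColor(s['pixels'],cv2.COLOR_RGB2BGR)
o=np.hstack([cv2.resize(i[95:195,285:385],(400,400),interpolation=2),cv2.resize(j[90:190,185:285],(400,400),interpolation=2)])
cv2.imwrite('pics/crop2.png',o)
```

```text
pos [592.1 -50.2  94.6] w 0.366 F [-0.3  0.2 -1.8] t 8.4 j [-0.16  0.62  1.65 -0.    0.87 -1.72]
turn [ 0.0001 -0.0015  0.0002] shift [ 1.464 -0.025 -0.03 ]
```

View pics/crop2.png

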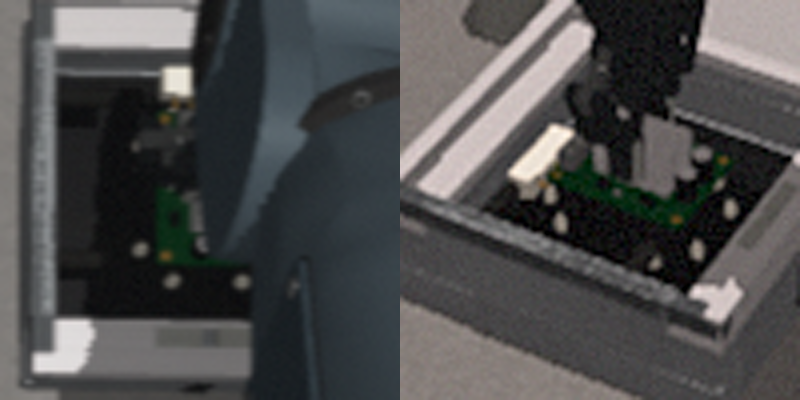

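The side view shows the board level above the pins with its terminals toward the cream probe bank. The top view shows its front-left corner at about crop (158,262). I'll measure that corner's edges against the pins.

Run:
```python
from h import *
a=load('top2'); z=94.6-25+3.2
im=a['pixels'].astype(int); ex=im[:,:,1]-im[:,:,0]
print('G-R map'); print(ex[150:166,318:342])
def edge(p):
    h=0.5*(p.max()+np.median(p[:3])); k=int(np.argmax(p>h)); return k-1+(h-p[k-1])/(p[k]-p[k-1])
L=[(318+edge(ex[v,318:330]),v) for v in range(148,157)]
B=[(u,166-edge(ex[155:167,u][::-1])) for u in range(328,333)]
bl=np.array([inbox(onz(a,p,z)) for p in L]); bb=np.array([inbox(onz(a,p,z)) for p in B])
print('left y',bl[:,1].round(1),'->c',np.median(bl[:,1])-36); print('bot x',bb[:,0].round(1),'->c',np.median(bb[:,0])+48)
```

```text
G-R map
[[ -2   2  -1   0   0   7  21  31  31  21   4  12  23  26  11   2  -1   0
    4   5   6   7   6   5]
 [ -1   0   1   0  -1   6  21  32  30  22  11  18  26  25  11   1  -1   0
    4   6   6   6   4   6]
 [  2   1  -2   2   3   6  22  32  32  30  33  28  33  26  12   4  -1   0
    4   6   6   5   5   5]
 [  2   1   1   0   2   6  23  34  30  32  33  33  33  32  24  20  12   6
    6   4   4   5   4   7]
 [ -1   1  -2   0   0   5  21  31  33  33  32  33  31  31  31  18   3   0
    2   5   5   5   6   6]
 [  1  -2  -1   0   0   7  20  34  34  28  31  34  32  29  29  10  -1  -1
    1   5   6   4   5   8]
 [ -1  -3  -3  -1   0   8  23  31  29  30  34  31  32  32  19   4  -2   0
    2   4   5   6   8   8]
 [ -3  -3  -3  -2  -1   6  21  17  11  16  28  32  31  31  21   3  -1  -2
    0   4   7   5   7   8]
 [ -1  -2  -2  -1  -1   5  12  -9 -18  -7  19  29  31  30  21   6   1   0
    2   6   6   7   6   8]
 [  0   0   0   0   2   7  13  -9 -17  -6  19  30  30  32  27  16   9   9
   13  16  16  11   9   8]
 [  0  -1   3   0   2   6  17  16  10  15  26  30  30  28  28  30  25  27
   27  31  29  25  23  22]
 [  2   1   0   1   1  -1   6   9   9   6   9  12  10  11  16  15  14  15
   15  17  15  14  15  14]
 [  0   0   1   0   1   2   0   0   1   2   2   0   0   1   2   1   3   2
    1   3  -1   2   3   4]
 [  2   2   0   2   0   1   2   2   0  -1   0  -2   1  -1   0   1   1   3
   -1   2   0   0  -1   1]
 [ -1   2   1   0   1   2  -1   0  -2  -2  -3  -2   0   0   1   0  -1   0
    2   2  -1  -1   1   1]
 [  0   2   1   1   2   3   0   1  -3  -3  -4  -2  -1   2   2  -2   0  -1
    2   1   2  -2  -1   0]]
left y [132.4 132.5 132.3 132.1 132.1 132.1 132.1 132.  132.6] ->c 96.11773628580451
bot x [-49.  -49.4 -49.2 -49.2 -49.9] ->c -1.1701017433635243
```

The board centre in the box frame is (-1.2, 96.1) and the nest is (-1.2, 95.9). They are aligned, so I'm lowering gently.

send_rows:
  rows: [0,0,0,0.8,0,0,0.8,0,0,0,1.6,0,0,0.8,0,0,0,2.1,0,0,0.8,0,0,0,2.5,0,0,0.8,0,0,0,2.8,0,0,0.8,0,0,0,2.95,0,0,0.8,0,0,0,2.95,0,0,0.8]

```text
t: 9.2
eef_pos: [592.4, -50.5, 65.7]
tool_rot: [0.004, 0.707, -0.004, 0.707]
wrist_force: [-0.5, -0.3, -1.5]
width: 0.365
```

send_rows:
  rows: [0,0,0,0.05,0,0,0.8,0,0,0,0.1,0,0,0.8,0,0,0,0.15,0,0,0.8,0,0,0,0.15,0,0,0.8]

```text
t: 9.6
eef_pos: [592.5, -50.5, 65.0]
tool_rot: [0.004, 0.707, -0.004, 0.707]
wrist_force: [-3.3, -0.2, 6.6]
width: 0.367
```

send_rows:
  rows: [0,0,0,0,0,0,0.5,0,0,0,0,0,0,0.5,0,0,0,0,0,0,0.5,0,0,0,-1,0,0,0.5,0,0,0,-3,0,0,0.5,0,0,0,-7,0,0,0.5,0,0,0,-12,0,0,0.5,0,0,0,-15,-3,-2,0.5]

```text
t: 10.4
eef_pos: [574.1, -78.8, 219.3]
tool_rot: [0.002, 0.705, -0.003, 0.709]
wrist_force: [-0.2, 0.1, 0.3]
width: 0.502
```

Run:
```python
from h import *
goto([*box(-97,-75),200],np.pi/2+YAW)
```

```text
pos [574.1 -78.8 219.3] w 0.502 F [-0.2  0.1  0.3] t 10.4 j [-0.22  0.43  1.61  0.    1.1  -1.78]
turn [0.0027 0.0054 0.0009] shift [  1.905 -14.22   -7.888]
```

send_rows:
  rows: [0,0,0,0,-3,-2,0.5,0,0.005,0,1,-7,-4,0.5,0,0.005,0,1,-11,-6,0.5,0,0.005,0,1.9,-14.2,-7.8,0.5,0,0.005,0,1.9,-14.2,-7.8,0.5,0,0.005,0,1.9,-14.2,-7.8,0.5,0,0.005,0,1.9,-14.2,-7.8,0.5]

```text
t: 11.1
eef_pos: [495.6, -219.6, 200.6]
tool_rot: [0.002, 0.707, -0.003, 0.707]
wrist_force: [-0.1, 0.9, -0.2]
width: 0.5
```

Run:
```python
from h import *
goto([*box(-96,-75),134],np.pi/2+YAW)
a=snap('top','top3');s=snap('side','side3')
i=cv2.cvtColor(a['pixels'],cv2.COLOR_RGB2BGR);j=cv2.cvtColor(s['pixels'],cv2.COLOR_RGB2BGR)
o=np.hstack([cv2.resize(i[85:195,285:395],(400,400),interpolation=2),cv2.resize(j[80:190,185:295],(400,400),interpolation=2)])
cv2.imwrite('pics/crop3.png',o)
```

```text
pos [ 495.6 -219.6  200.6] w 0.5 F [-0.1  0.9 -0.2] t 11.1 j [-0.5   0.39  1.72 -0.    1.03 -2.07]
turn [0.0034 0.0011 0.0012] shift [ 6.661 -0.073 -0.046]
```

View pics/crop3.png

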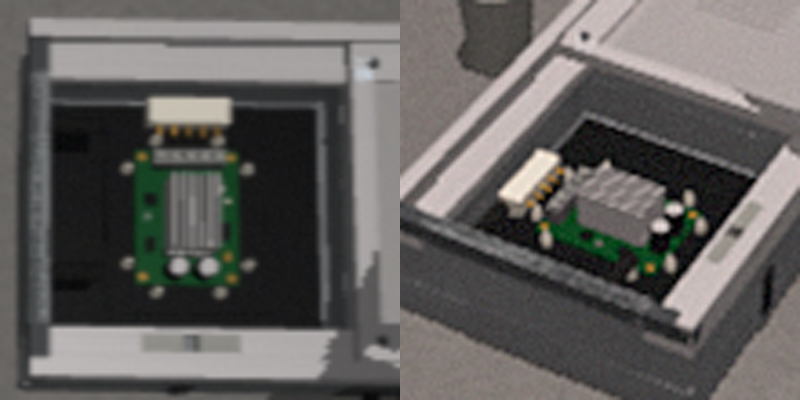

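The board sits within all eight pins (crop (187,220)), with its terminals at the probe bank. The strike plate shows at crop (190,343). Re-grasping the knob.

send_rows:
  rows: [0,0,0,2,0,0,0.5,0,0,0,5,0,0,0.5,0,0,0,6.7,0,0,0.5,0,0,0,6.7,0,0,0.5,0,0,0,6.7,0,0,0.85,0,0,0,6.7,0,0,0.85,0,0,0,6.7,0,0,0.85,0,0,0,6.7,0,0,0.85]
  squeeze: 60

```text
t: 12.0
eef_pos: [496.3, -219.5, 134.4]
tool_rot: [0.002, 0.706, -0.003, 0.708]
wrist_force: [1.3, 0.2, 2.2]
width: 0.276
```

Run:
```python
from h import *
s=arm.read_state();print(inbox(s['eef_pos']))
goto([*box(-96,95),134],np.pi/2+YAW)
a=load('top3'); g=cv2.cvtColor(a['pixels'],cv2.COLOR_RGB2GRAY)
print(g[176:183,322:355]); 
for z in(80,84): print(inbox(onz(a,(285+192/3.636-.3,179),z)))
```

```text
[-94.91662418 -74.09801089]
pos [ 496.3 -219.5  134.4] w 0.276 F [1.3 0.2 2.2] t 12.0 j [-0.5   0.48  1.77 -0.    0.88 -2.07]
turn [0.0042 0.0026 0.0018] shift [ 6.000e-03  1.691e+01 -3.800e-02]
[[178 174 168 168 167 166 164 162 163 163 163 163 163 166 167 167 165 162
  160 160 162 166 168 168 166 165 164 165 166 168 168 169 167]
 [174 167 154 146 146 146 145 145 145 146 147 145 144 129 111 108  99 111
  134 142 144 144 145 145 144 144 145 144 149 164 172 173 173]
 [178 169 151 143 143 144 142 143 142 142 143 143 140 128 115 111  94 102
  128 139 140 141 140 139 140 139 139 140 145 162 173 172 172]
 [177 167 153 142 141 141 140 141 140 140 141 141 138 128 117 113  96 101
  127 138 138 138 139 139 138 139 138 139 146 161 175 173 174]
 [179 171 153 143 142 143 142 142 141 142 142 140 138 130 118 115  95  99
  127 138 138 137 137 137 138 136 138 138 144 161 175 176 176]
 [180 172 159 153 153 153 153 154 153 151 148 145 144 140 136 133 119 118
  135 143 144 144 144 144 143 142 143 143 144 162 175 177 175]
 [178 178 176 175 174 175 174 174 173 174 173 172 172 171 172 172 169 169
  171 171 171 171 170 170 171 171 169 170 167 169 173 175 174]]
[-95.05697265 100.80560224]
[-95.65754568 101.7280936 ]
```

The slot's dark centre is near box y 101, so the hole is at a travel of roughly 18 to 20. I'll verify that by feel. Sliding the window shut to a travel of about 28.

send_rows:
  rows: [0.004,0,0,0,1,0,0.85,0.004,0,0,0,3,0,0.85,0.004,0,0,0,6,0,0.85,0.004,0,0,0,9,0,0.85,0.004,0,0,0,12,0,0.85,0.004,0,0,0,14.5,0,0.85,0.004,0,0,0,16,0,0.85,0.004,0,0,0,16.6,0,0.85]

```text
t: 12.8
eef_pos: [498.1, -52.1, 134.6]
tool_rot: [0.002, 0.705, -0.004, 0.709]
wrist_force: [4.4, -4.0, -0.9]
width: 0.278
```

```bash
cat >> h.py <<'E'
def st():
    s=arm.read_state(); b=inbox(s['eef_pos']); print('box',b.round(2),'travel~',round(120.9-b[1],2),'z',round(s['eef_pos'][2],2),'F',np.round(s['wrist_force'],1),'w',round(s['width'],3),'t',s['t'])
E
python3 - <<'E'
from h import *
st(); goto([*box(-95,99.4),134.4],np.pi/2+YAW)
E
```

```text
box [-94.85  93.34] travel~ 27.56 z 134.63 F [ 4.4 -4.  -0.9] w 0.278 t 12.8
pos [498.1 -52.1 134.6] w 0.278 F [ 4.4 -4.  -0.9] t 12.8 j [-0.2   0.42  1.88 -0.    0.84 -1.76]
turn [0.0016 0.0051 0.0023] shift [ 0.021  0.606 -0.014]
```

send_rows:
  rows: [0,0.005,0.002,0,0.3,0,0.85,0,0.005,0.002,0,0.55,0,0.85,0,0.005,0.002,0,0.55,0,0.85,0,0.005,0.002,0.1,0.55,0,0.85,0,0.005,0.002,0.2,0.55,0,0.85,0,0.005,0.002,0.3,0.55,0,0.85,0,0.005,0.002,0.3,0.55,0,0.85]

```text
t: 13.5
eef_pos: [498.2, -46.8, 131.5]
tool_rot: [0.003, 0.707, -0.003, 0.707]
wrist_force: [2.6, -2.4, 0.2]
width: 0.276
```

```bash
python3 -c "
from h import *
st()"
```

```text
box [-94.79  98.6 ] travel~ 22.3 z 131.52 F [ 2.6 -2.4  0.2] w 0.276 t 13.5
```

send_rows:
  rows: [0,0,0,0.1,0,0,0.85,0,0,0,0.2,0,0,0.85,0,0,0,0.2,0,0,0.85]

```text
t: 13.8
eef_pos: [498.3, -46.9, 129.9]
tool_rot: [0.003, 0.707, -0.003, 0.707]
wrist_force: [0.2, -2.2, 8.0]
width: 0.275
```

```bash
python3 -c "
from h import *
st()"
```

```text
box [-94.68  98.55] travel~ 22.35 z 129.93 F [ 0.2 -2.2  8. ] w 0.275 t 13.8
```

send_rows:
  rows: [0,0,0,0.1,0.05,0,0.85,0,0,0,0.1,0.1,0,0.85,0,0,0,0.1,0.15,0,0.85,0,0,0,0.1,0.2,0,0.85,0,0,0,0.1,0.25,0,0.85,0,0,0,0.1,0.25,0,0.85]

```text
t: 14.4
eef_pos: [498.3, -44.4, 128.9]
tool_rot: [0.003, 0.707, -0.003, 0.707]
wrist_force: [1.7, -2.7, 1.4]
width: 0.282
```

```bash
python3 -c "
from h import *
st()"
```

```text
box [-94.72 100.99] travel~ 19.91 z 128.89 F [ 1.7 -2.7  1.4] w 0.282 t 14.4
```

send_rows:
  rows: [0,0,0,0.1,0,0,0.85,0,0,0,0.2,0,0,0.85,0,0,0,0.2,0,0,0.85]
  squeeze: 90

```text
t: 14.7
eef_pos: [498.3, -44.3, 126.6]
tool_rot: [0.003, 0.707, -0.003, 0.707]
wrist_force: [3.1, -0.9, 1.4]
width: 0.274
```

```bash
python3 -c "
from h import *
st()"
```

```text
box [-94.76 101.17] travel~ 19.73 z 126.62 F [ 3.1 -0.9  1.4] w 0.274 t 14.7
```

The bolt has dropped past plate level at little force, so it is in the hole. Pushing it fully down.

send_rows:
  rows: [0,0,0,0.1,0,0,0.85,0,0,0,0.2,0,0,0.85,0,0,0,0.3,0,0,0.85,0,0,0,0.4,0,0,0.85,0,0,0,0.5,0,0,0.85,0,0,0,0.55,0,0,0.85,0,0,0,0.55,0,0,0.85]

```text
t: 15.4
eef_pos: [498.6, -44.2, 122.8]
tool_rot: [0.003, 0.707, -0.003, 0.708]
wrist_force: [-7.7, 0.8, 29.0]
width: 0.269
```

```bash
python3 -c "
from h import *
st()"
```

```text
box [-94.47 101.27] travel~ 19.63 z 122.85 F [-7.7  0.8 29. ] w 0.269 t 15.4
```

A firm stop at 29 N. I'll unload, let go, rise, and press the knob top with shut fingertips to confirm depth (the top should be at z = 134 when the bolt is fully down).

send_rows:
  rows: [0,0,0,-0.1,0,0,0.85,0,0,0,-0.1,0,0,0.5,0,0,0,-0.1,0,0,0.5,0,0,0,-0.1,0,0,0.5,0,0,0,-2,0,0,0.5,0,0,0,-5,0,0,0.5,0,0,0,-5,0,0,1,0,0,0,-5,0,0,1]

```text
t: 16.2
eef_pos: [498.5, -44.1, 172.8]
tool_rot: [0.003, 0.706, -0.003, 0.708]
wrist_force: [0.2, 0.3, -0.4]
width: 0.168
```

Run:
```python
from h import *
st(); s=snap('side','side4'); a=snap('top','top4')
i=cv2.cvtColor(a['pixels'],cv2.COLOR_RGB2BGR);j=cv2.cvtColor(s['pixels'],cv2.COLOR_RGB2BGR)
o=np.hstack([cv2.resize(i[85:195,285:395],(400,400),interpolation=2),cv2.resize(j[80:190,185:295],(400,400),interpolation=2)])
cv2.imwrite('pics/crop4.png',o)
```

```text
box [-94.57 101.3 ] travel~ 19.6 z 172.8 F [ 0.2  0.3 -0.4] w 0.168 t 16.2
```

View pics/crop4.png

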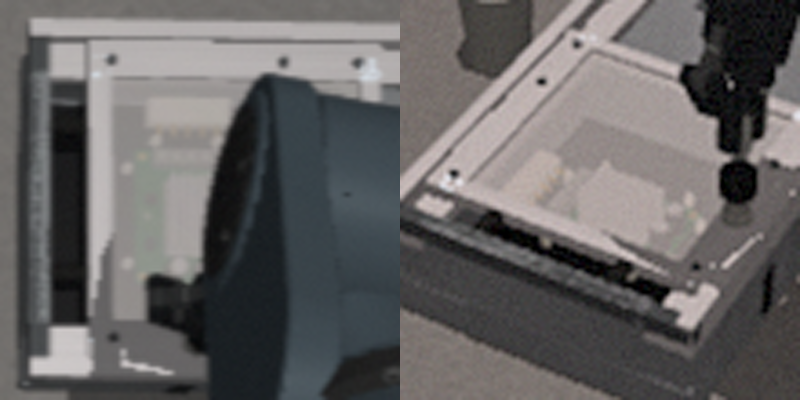

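The pane covers the well and stays at about 20 mm with the gripper off, and the board is visible beneath it. Pressing the knob's top now.

send_rows:
  rows: [0,0,0,0.8,0,0,1,0,0,0,1.6,0,0,1,0,0,0,1.9,0,0,1,0,0,0,2.05,0,0,1,0,0,0,2.15,0,0,1,0,0,0,2.25,0,0,1,0,0,0,2.25,0,0,1]

```text
t: 17.0
eef_pos: [497.6, -44.0, 150.7]
tool_rot: [0.003, 0.707, -0.003, 0.707]
wrist_force: [-11.3, 1.8, 23.7]
width: 0.004
```

```bash
python3 -c "
from h import *
st()"
```

```text
box [-95.41 101.46] travel~ 19.44 z 150.7 F [-11.3   1.8  23.7] w 0.004 t 17.0
```

The knob top is at 133.7 (134 means fully down), firm at 24 N. Withdrawing and doing a final check.

send_rows:
  rows: [0,0,0,-0.3,0,0,1,0,0,0,-3,0,0,1,0,0,0,-7,0,0,0.8,0,0,0,-10,-4,-2,0.8,0,0,0,-10,-8,-5,0.8,0,0,0,-10,-13,-8,0.8,0,0,0,-10,-18,-11,0.8,0,0,0,-10,-18,-11,0.8]

```text
t: 17.8
eef_pos: [384.3, -225.5, 250.8]
tool_rot: [0.004, 0.708, -0.004, 0.707]
wrist_force: [0.7, -0.8, -0.4]
width: 0.199
```

Run:
```python
from h import *
st(); a=snap('top','top5'); s=snap('side','side5')
i=cv2.cvtColor(a['pixels'],cv2.COLOR_RGB2BGR);j=cv2.cvtColor(s['pixels'],cv2.COLOR_RGB2BGR)
o=np.hstack([cv2.resize(i[70:260,105:400],(430,277),interpolation=2),cv2.resize(j[80:160,185:288],(360,277),interpolation=2)])
cv2.imwrite('pics/crop5.png',o)
g=cv2.cvtColor(a['pixels'],cv2.COLOR_RGB2GRAY)
k=cv2.inRange(g[160:186,325:360],0,45); n,l,q,ce=cv2.connectedComponentsWithStats(k)
for m in range(1,n):
    if q[m,4]>30: p=ce[m]+[325,160]; b=inbox(onz(a,p,132)); print(q[m],p,b,'travel',120-b[1])
```

```text
box [-206.9   -81.21] travel~ 202.11 z 250.82 F [ 0.7 -0.8 -0.4] w 0.199 t 17.8
[11 11 12 11 99] [341.43434343 176.22222222] [-96.41943446 103.84257608] travel 16.157423923967826
```

View pics/crop5.png

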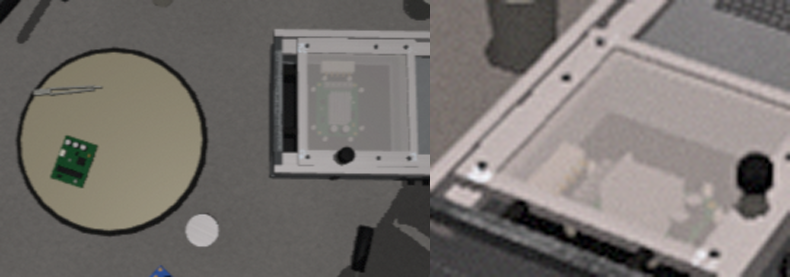

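Everything else is in place: the logic board, tweezers and spool haven't moved, and the knob stands low on its housing. The knob's image-based travel (16) differs from the tool's (19.5), so I'll check with the window's edge whether it moved after release.

Run:
```python
from h import *
snap('top','top6')
for f,x0,x1 in(('top0',316,332),('top3',374,390),('top4',300,318),('top5',300,318),('top6',300,318)):
    a=load(f); g=cv2.cvtColor(a['pixels'],cv2.COLOR_RGB2GRAY).astype(float); r=[]
    p=g[118:150,x0:x1].mean(0); d=np.diff(p); k=int(d.argmax()); 
    w=np.clip(d[max(k-2,0):k+3],0,None); u=x0+max(k-2,0)+.5+(w*np.arange(len(w))).sum()/w.sum()
    print(f,round(u,2),'edge box y',inbox(onz(a,(u,134),92))[1].round(2))
```

```text
top0 323.6 edge box y 135.55
top3 381.62 edge box y -4.21
top4 308.74 edge box y 171.28
top5 308.75 edge box y 171.28
top6 308.75 edge box y 171.27
```

```bash
python3 -c "
from h import *
print(arm.close_job())"
```

```text
the job is handed in; nothing more can be done
None
```

The power board is seated in the nest, the guard window is shut and locked, and the job is handed in at about 18 s on the robot's clock.

- **Window opened:** I slid the guard to its end stop using the knob.
- **Board placed:** The green board with the heat sink sits flat inside all eight pins, with its terminals at the probe bank. It made contact at the expected height (TCP z 65.0).
- **Window locked:** I closed the window onto its buffers, felt the bolt drop into the hole at about 19.5 mm of travel, and pushed it down. Pressing the knob's top put it at z 133.7, against 134 for fully down.
- **Hold after release:** The window edge stayed put in three pictures after I let go, giving 19.5 mm of travel, which matches the arm's reading.
- **Bystanders:** In the last picture the logic board, tweezers and spool are where they were. The blue look-alike was never touched.

One check disagreed. The knob's dark outline in the top camera gave 16 mm of travel. That outline read about 4 mm short against the window edge in the first picture too, so I trusted the edge and the arm.

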